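Load the jar carrier and hang it level

TASK

Stand the jar that is on the cork coaster upright in the empty well of the wooden jar carrier, so that each of its two wells holds a jar. Then hang the carrier on the hook of the stand by whichever one of its three holes makes it hang level with both jars aboard: the square stoneware jar is much the heavier. Leave it hanging still with both jars in their wells, keep the jars upright all the while, and do not shift the mug, the bowl or the tin.

Things in the scene. Friction and masses are not known exactly. Their poses are not given: they have to be found in the camera images.
- carrier: Brown wooden jar carrier, 76 mm (its x) by 224 mm (its y, the long way) by 134 mm high, 390 g, balanced about its middle when empty (so the jars' weights decide where the loaded carrier balances). Origin: centre of its underside; z up. Floor 6 mm thick. At either end an open-topped square well, between them an upright hanger board with three holes. Same from front and back; may be hung either way round.
- board_top (a point): Middle of the upper edge of the carrier's hanger board, 134 mm above the underside; axes as the carrier. The board lies in the carrier's plane x = 0: 10 mm thick, 78 mm wide along y. Above its holes, from 98 to 134 mm up, it is solid: lift the carrier by pinching the 10 mm thickness near the upper edge, over the chosen hole, fingertips well above the hole so that the bar can enter.
- hole_a (a point): Centre of the carrier's hole at y = +25 mm, towards well_a, 88 mm above the underside: round, steel-lined, 20 mm across, right through the board along the carrier's x.
- hole_b (a point): Centre of the carrier's middle hole, y = 0, 88 mm above the underside, 20 mm across.
- hole_c (a point): Centre of the carrier's hole at y = -25 mm, towards well_b, 88 mm above the underside, 20 mm across.
- well_a (a point): Centre of the floor of the well at the carrier's +y end, 74 mm from the carrier's middle, 6 mm above its underside. Inside 70 x 70 mm, walls 3 mm thick that reach 41 mm above the underside. Holds a jar at the start.
- well_b (a point): The same for the well at the carrier's -y end. Empty at the start.
- square_jar: Square white stoneware jar, full: about 360 g, 62 x 62 mm, body 86 mm high, on it a fixed 52 mm square cap up to 98 mm. Origin: centre of its underside; z up, x and y across its flat sides. Stands in well_a or on the coaster.
- spice_jar: Small round spice jar with a screw cap, light: about 80 g, 45 mm across, 106 mm high (cap from 85 mm up). Origin: centre of its underside; z up. Stands where the square jar does not: on the coaster or in well_a.
- coaster: Round cork coaster, 96 mm across, 6 mm thick, fixed on the worktop; origin at the centre of its underside. One of the two jars stands on it at the start.
- stand: Hook stand, fixed: wooden foot 150 x 120 x 16 mm, 12 mm steel pole, and at its top a 7 mm polished steel bar out along the stand's -x, towards the robot. Origin: on the worktop under the pole; z up. The bar's top is 176 mm above the worktop from the pole to 65 mm out, dips to a level saddle at 170 mm from 79 to 93 mm out, then slopes up to its free end 121 mm out.
- hook_saddle (a point): Middle of the saddle, on top of the bar, 86 mm out from the pole, 170 mm above the worktop. The upper edge of the hole comes to rest here, so the hole's centre is then 10 mm below this point. Axes as the stand: the bar runs along x, its free end at -x.
- hook_tip (a point): Centre of the 9 mm ball at the bar's free end, 121 mm out from the pole, 178.5 mm above the worktop.
- mug_1: White mug, 87 x 122 x 90 mm, loose, a bystander; origin at the centre of its underside.
- bowl_1: White bowl, 115 mm across, 52 mm high, loose, a bystander; origin at the centre of its underside.
- tin: Food tin, 76 mm across, 58 mm high, loose, a bystander; origin at the centre of its underside.
There are look-alikes about, which are no part of the job. Leave any blue look-alike of the spice_jar alone.

How it is judged:
On the way:
1. both jars stand in the carrier, one in each well ((((distance between square_jar and well_a below 0.015 m and angle between the z axis of square_jar and the z axis of carrier, either way round below 0.2 rad) and (distance between spice_jar and well_b below 0.022 m and angle between the z axis of spice_jar and the z axis of carrier, either way round below 0.2 rad)) or ((distance between square_jar and well_b below 0.015 m and angle between the z axis of square_jar and the z axis of carrier, either way round below 0.2 rad) and (distance between spice_jar and well_a below 0.022 m and angle between the z axis of spice_jar and the z axis of carrier, either way round below 0.2 rad)))), for 0.3 s.
At the end, for the whole second after the job is handed in: One jar upright in each well (square jar within 15 mm, spice jar within 22 mm of the floor centre). The carrier hangs free on the bar by one hole (hole centre within 18 mm of the saddle, 4 N or more on the stand, underside over 50 mm up), level within 0.12 rad (7 degrees), at rest ((((distance between square_jar and well_a below 0.015 m and angle between the z axis of square_jar and the z axis of carrier, either way round below 0.2 rad) and (distance between spice_jar and well_b below 0.022 m and angle between the z axis of spice_jar and the z axis of carrier, either way round below 0.2 rad)) or ((distance between square_jar and well_b below 0.015 m and angle between the z axis of square_jar and the z axis of carrier, either way round below 0.2 rad) and (distance between spice_jar and well_a below 0.022 m and angle between the z axis of spice_jar and the z axis of carrier, either way round below 0.2 rad))) and angle between carrier's own z axis and vertical below 0.12 rad and distance between any of hole_a, hole_b, hole_c and hook_saddle below 0.018 m and contact force between carrier and stand above 4 N and height (world z) of carrier above 0.05 m and linear speed of carrier below 0.03 m/s and angular speed of carrier below 0.15 rad/s); the robot touches nothing.
It fails at once if a jar is tipped by more than 0.7 rad (angle between any of square_jar, spice_jar's own z axis and vertical above 0.7 rad).
It fails at once if the mug, the bowl or the tin is moved by more than 40 mm (distance of any of mug_1, bowl_1, tin from where it was at the start of the episode above 0.04 m).
It also fails if it takes over 67 s, if anything falls off the work surface, if the arm or the gripper's body presses on something with over 40 N, if the wrist force passes 120 N, or if a joint passes its speed limit or range.

ROBOT

A 6-joint arm with a two-finger parallel gripper is mounted at the origin on the work surface; the furniture and walls round the work are solid. World frame = base frame: x ahead of the robot, y to its left, z up, the work surface at z = 0. Lengths are in m, angles in rad, forces in N, time in s.
With the tool pointing down it reaches from about 0.35 to 0.775 m from the base axis. Payload 7.3 kg.
Tool frame: the origin (TCP) lies at the very end of the fingers, on their centre line; the grasp point (between the pads) lies 19 mm behind it; z points along the fingers, y is the line along which they close (so a half turn about z gives the same grasp; the last joint's range is limited). The gripper opens to 92 mm and grips with 3 to 60 N. Pads are 19 mm wide; open, the fingers measure 130 mm over their backs; the gripper's body (75 mm by 190 mm) begins 47 mm behind the grasp point.
Start: joints at [0.97, 0.342, 1.524, -0, 1.275, -0.146], TCP at [0.231, 0.472, 0.227] pointing down, gripper open.
Joint ranges: [-2.53, 2.53], [-0.77, 2.02], [0.04, 2.7], [-1, 4.14], [0.28, 2.66], [-3.11, 3.11]. Speed limits (rad/s): [2.57, 2.57, 3.14, 3.14, 3.14, 3.14].

INTERFACE

Orientations are given as [roll, pitch, yaw] about the fixed x, y, z axes, in that order (R = Rz(yaw) Ry(pitch) Rx(roll)).
In Python, from cell import robot gives the robot as it stands.
- The arm moves only by the tool apply_moves, never from a script. Its argument "rows" is a list of rows, each an object with "xyz": the shift along the tool's x, y, z in mm, a list of three; "turn": the turn about the tool's z in rad. A call has 1 to 10 rows; each row shifts and turns the commanded pose from where the row before left it, along the tool's axes as they then stand; what a row does not reach is not made up. A row lasts 1/8 s, in which the tool goes at most 62.5 mm and 10.7 degrees, less where a joint would pass 70% of its speed; a pose out of reach is approached as far as the arm can. A call with a gripper value outside its range is refused whole. "gripper" is the opening, from 0 (shut) to 1 (fully open), set as the call begins (left out, the last holds). The fingers move at their own pace and stop on an object; "newtons" is the grip in N (left out, the last holds). Time passes only in rows, so rows that do not move let the fingers close. It gives the time, the measured TCP pose, the force and the opening at its end, in the units of the state.
- robot.observe(): the state, without advancing time (a new reading comes with each control period).
- robot.read_camera(name): name is "scene" or "top" or "wrist"; returns a dict with "frame" (384x512x3 uint8, blue, green, red), "mtx" (3x3 intrinsics, pixels), "R" (3x3) and "t" (3): a world point X has camera coordinates R X + t; the wrist camera has in their place "T_tool_cam" (4x4, takes a point from camera to tool coordinates, whose origin is the TCP and whose axes are the flange's). Camera axes: x right, y down, z forward; pixel columns grow to the right and rows downward; lengths in m; the calibration is good to about 2 mm. A picture is of the moment at which its call begins: read the wrist's pose just before it. There is no depth.
- robot.hand_in(): hands the job in, once; it reports no verdict.
The state is a dict: "time": time; "qpos": joint angles; "qvel": joint speeds; "joint_efforts": joint torques, N m; "tool_pos": TCP position; "tool_rot": TCP orientation; "contact_force": force on the tool from outside, world axes, zero at the start; "torque": the same for the moment, N m; "opening": finger opening in m.
Only numpy, scipy, OpenCV 4.12 (cv2) and the standard library are available. Lean on these libraries where they do the work, as an engineer would, in place of code of your own. Each camera call takes 0.05 s, during which the arm holds its last target. There are 200 camera calls.

## Working session

There is one attempt and no reset: what is moved stays moved. The work goes in short steps, Python scripts to look and compute and a tool call to move; the robot and the scene stay as the last step left them, time stands still between calls to the robot, and variables do not carry over. Pictures are saved under pics/ and viewed, on a budget of 10 in all, crops included, one or two more only if the job needs it, and the job is handed in when it is done.

Besides the shell and the picture viewer there is one more tool, called as name(argument=value, ...), one argument or row to a line, values as JSON. apply_moves: Moves the arm, as the interface text tells. Its arguments: {"type":"object","properties":{"rows":{"type":"array"},"gripper":{"type":"number"},"newtons":{"type":"number"}},"required":["rows"]}

```bash
ls; mkdir -p pics; cat > h.py <<'E'
import numpy as np, cv2
from cell import robot
from scipy.spatial.transform import Rotation as Ro
def ray(cam,u,v):
    """camera dict with R,t -> origin, dir world"""
    d=np.linalg.inv(cam["mtx"])@np.array([u,v,1.0]); R=np.array(cam["R"]);t=np.array(cam["t"])
    return -R.T@t, R.T@d
def onz(cam,u,v,z):
    o,d=ray(cam,u,v); return o+d*(z-o[2])/d[2]
def proj(cam,X):
    c=np.array(cam["R"])@np.array(X)+np.array(cam["t"]); p=cam["mtx"]@c; return p[:2]/p[2]
def wrist():
    s=robot.observe(); c=robot.read_camera("wrist"); T=np.array(c["T_tool_cam"])
    Rt=Ro.from_euler("xyz",s["tool_rot"]).as_matrix(); 
    W=np.eye(4);W[:3,:3]=Rt;W[:3,3]=s["tool_pos"];M=W@T
    c["R"]=M[:3,:3].T; c["t"]=-M[:3,:3].T@M[:3,3]; return c
E
python3 - <<'E'
from h import *
import pickle
s=robot.observe(); print(s)
cs={n:robot.read_camera(n) for n in("scene","top")}
pickle.dump(cs,open("c0.pkl","wb"))
for n,c in cs.items(): cv2.imwrite(f"pics/{n}0.png",cv2.resize(c["frame"],(800,600),interpolation=cv2.INTER_CUBIC)); print(n,-np.array(c["R"]).T@c["t"])
E
```

```text
pics
{'time': 0.0, 'qpos': array([ 9.70012757e-01,  3.42705554e-01,  1.52503783e+00, -4.05136659e-06,
        1.27543467e+00, -1.45969701e-01]), 'qvel': array([ 0.00189429, -0.00012805,  0.00011532,  0.00039575, -0.00072232,
       -0.00234579]), 'joint_efforts': array([ 6.06694430e-04, -4.31249535e+01, -2.44219047e+01,  7.17634242e-02,
        5.61216718e-02, -1.86886796e-04]), 'tool_pos': array([0.23035171, 0.4712886 , 0.22604663]), 'tool_rot': array([-3.14002355e+00, -2.26766820e-04,  2.68677979e+00]), 'contact_force': array([-0.27542278,  0.35411863, -0.81329771]), 'torque': array([ 0.00546809, -0.03710406,  0.04948832]), 'opening': 0.09183354661578409}
scene [-0.40128299 -0.52087793  1.15614011]
top [0.24802943 0.00539868 1.34901861]
```

View pics/scene0.png

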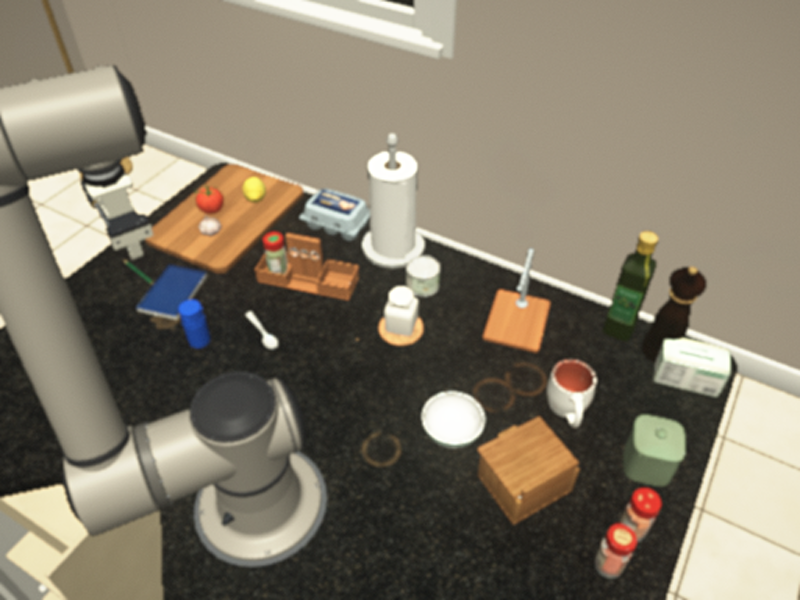

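View pics/top0.png

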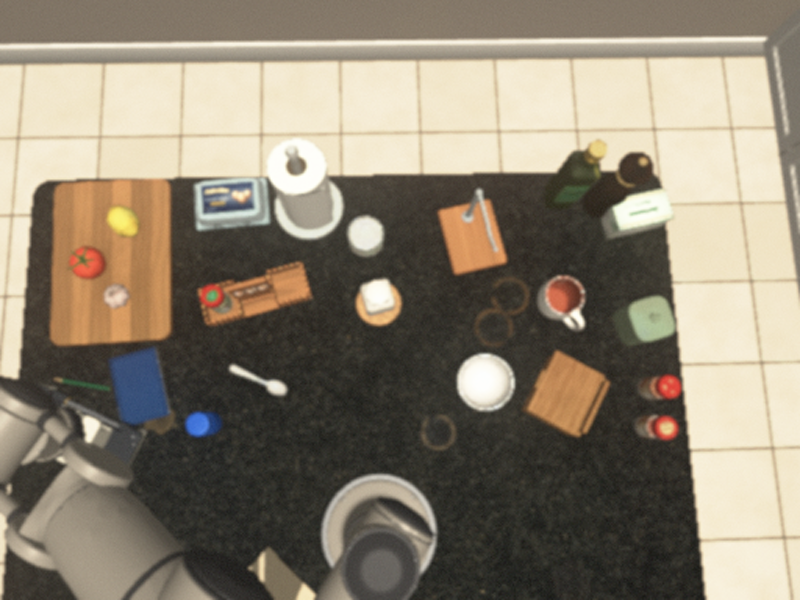

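The scene picture shows the white square jar on the coaster at (402,315), the carrier at (305,268) with the red-capped spice jar in its left well (273,252), and the stand at (520,310). The top picture shows the jar at (378,296), the carrier at (255,293) and the stand at (473,235).

Candidates, by top pixel:
- **Square jar:** white jar on the coaster (378,296), the choice. Others are the round white tin (365,235), the paper roll (305,190) and the green canister (645,320).
- **Spice jar:** red-capped jar in the well (212,297). Others are the blue look-alike (202,425) and two red-capped shakers (660,387) and (660,428).

Next is a close crop to check the choice.

```bash
python3 - <<'E'
from h import *
import pickle
cs=pickle.load(open("c0.pkl","rb"))
f=cs["top"]["frame"][105:215,120:340]; a=cv2.resize(f,None,fx=3.6,fy=3.6,interpolation=cv2.INTER_CUBIC)
cv2.imwrite("pics/topcrop.png",a)
E
```

```text
(no output)
```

View pics/topcrop.png

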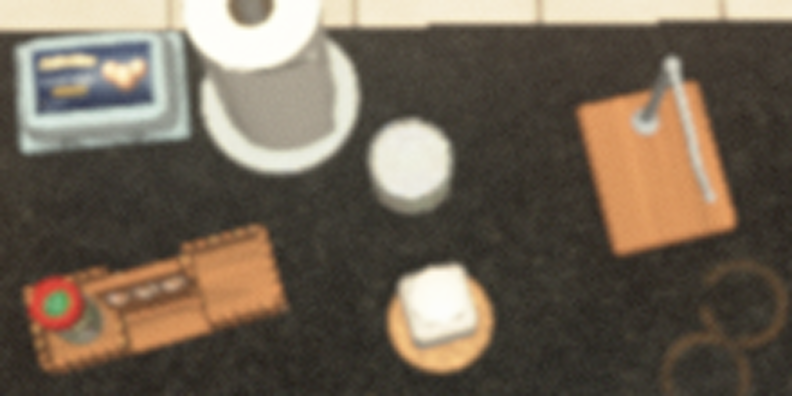

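```bash
python3 - <<'E'
from h import *
import pickle
cs=pickle.load(open("c0.pkl","rb"));c=cs["top"]
P=lambda u,v,z:onz(c,u/3.6+120,v/3.6+105,z).round(3)
f=c["frame"];hsv=cv2.cvtColor(f,cv2.COLOR_BGR2HSV)
m=cv2.inRange(hsv,(5,60,60),(22,255,255))
for s in (m,):
  cn,_=cv2.findContours(s,cv2.RETR_EXTERNAL,cv2.CHAIN_APPROX_NONE)
  for k in cn:
    if cv2.contourArea(k)>150: r=cv2.minAreaRect(k);print(cv2.contourArea(k),[np.round(x,1) for x in r])
print("coaster",P(441,322,.006),"cap",P(437,290,.104))
print("rim corners",*[P(*q,.041) for q in((265,226),(287,308),(46,372),(25,290))])
print("foot",*[P(*q,.016) for q in((577,106),(698,82),(737,226),(617,254))])
print("bar pole",P(672,64,.173),"tip",P(711,199,.178), "polebase",P(646,124,.016))
print("spice cap",P(56,305,.112))
print("tin",P(411,160,.058))
print("wristT",robot.read_camera("wrist")["T_tool_cam"])
E
```

```text
673.0 [array([179.5, 372.2]), array([46.1, 21.8]), np.float64(43.7)]
169.5 [array([416.5, 248. ]), array([18., 17.]), np.float64(90.0)]
2028.0 [array([362.6, 251.8]), array([46.5, 47.4]), np.float64(26.6)]
359.5 [array([242.4, 196.2]), array([26.2, 31.7]), np.float64(77.2)]
490.0 [array([361.1, 187.5]), array([26.3, 25.3]), np.float64(60.3)]
477.5 [array([320.6, 197.8]), array([27.7, 51.9]), np.float64(26.6)]
1894.5 [array([162. , 186.4]), array([32.7, 73. ]), np.float64(76.0)]
3419.0 [array([306.4, 136.5]), array([108. ,  81.6]), np.float64(5.4)]
658.5 [array([396.4, 108.5]), array([52.3, 30.6]), np.float64(15.9)]
10433.5 [array([ 70.5, 158. ]), array([144.6, 120. ]), np.float64(87.0)]
coaster [ 0.475 -0.011  0.006] cap [ 0.487 -0.007  0.104]
rim corners [0.563 0.15  0.041] [0.485 0.13  0.041] [0.431 0.349 0.041] [0.507 0.37  0.041]
foot [ 0.682 -0.147  0.016] [ 0.704 -0.266  0.016] [ 0.56  -0.296  0.016] [ 0.535 -0.18   0.016]
bar pole [ 0.667 -0.213  0.173] tip [ 0.546 -0.238  0.178] polebase [ 0.663 -0.213  0.016]
spice cap [0.479 0.323 0.112]
tin [0.619 0.014 0.058]
wristT [[ 8.67491669e-04 -9.50987161e-01 -3.09229148e-01  8.59251918e-02]
 [ 9.99999617e-01  8.61130461e-04  1.57059335e-04  8.76071552e-05]
 [ 1.16925228e-04 -3.09229166e-01  9.50987544e-01 -1.57692123e-01]
 [ 0.00000000e+00  0.00000000e+00  0.00000000e+00  1.00000000e+00]]
```

The crop confirms the choice: a white jar with a square cap stands on the coaster at (440,305), while (411,160) is a round tin. The carrier's empty well is at (235,275), and the stand's bar runs from (672,64) to (711,199). The measured sizes (foot 121×147 mm, carrier about 225×79 mm) agree with those given.

Next I move over the carrier for a wrist look.

apply_moves(
  rows=[
    {"xyz": [0, 0, -10], "turn": 0.174},
    {"xyz": [0, 0, -10], "turn": 0.174},
    {"xyz": [0, 0, -10], "turn": 0.174},
    {"xyz": [0, 0, -10], "turn": 0.174},
    {"xyz": [0, 0, -10], "turn": 0.174},
    {"xyz": [-50, 36, 0], "turn": 0},
    {"xyz": [-50, 36, 0], "turn": 0},
    {"xyz": [-50, 36, 0], "turn": 0},
    {"xyz": [-50, 36, 0], "turn": 0},
    {"xyz": [-50, 36, 0], "turn": 0},
  ],
  gripper=1,
)

```text
time: 1.4
tool_pos: [0.4673, 0.2715, 0.2766]
tool_rot: [-3.141, -0.0, 1.817]
contact_force: [0.4, 1.3, 1.0]
opening: 0.0916
```

apply_moves(
  rows=[
    {"xyz": [0, 0, 0], "turn": 0},
    {"xyz": [0, 0, 0], "turn": 0},
  ],
)

```text
time: 1.65
tool_pos: [0.4657, 0.273, 0.2764]
tool_rot: [-3.14, -0.0, 1.816]
contact_force: [-0.8, 0.7, 0.6]
opening: 0.0919
```

```bash
python3 - <<'E'
from h import *
import pickle
c=wrist();pickle.dump(c,open("w1.pkl","wb"));s=robot.observe();print(s["time"],s["tool_pos"],s["tool_rot"],s["qpos"])
cv2.imwrite("pics/w1.png",cv2.resize(c["frame"],(800,600),interpolation=cv2.INTER_CUBIC))
E
```

```text
1.7 [0.46527574 0.27357069 0.27650431] [-3.14076616e+00 -3.63330027e-04  1.81741932e+00] [3.89221069e-01 3.36448293e-01 1.39366897e+00 4.83160677e-04
 1.41224188e+00 1.42521452e-01]
```

View pics/w1.png

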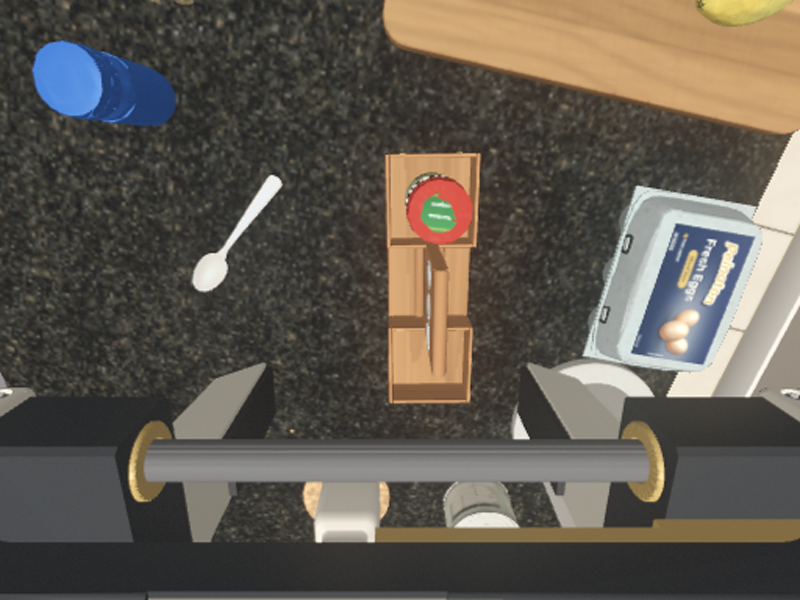

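The carrier's rim corners are at (386,154), (480,154), (470,402) and (389,402). The board top runs from (440,269) to (439,375), and the empty well is at the bottom (430,365). Now I compute these points.

```bash
python3 - <<'E'
from h import *
import pickle
c=pickle.load(open("w1.pkl","rb"));k=.64
P=lambda u,v,z:onz(c,u*k,v*k,z)
a=[P(*q,.041) for q in((386,154),(480,154),(470,402),(389,402))]
for q in a: print(q.round(4))
n=np.linalg.norm; print("sides",n(a[0]-a[1]),n(a[1]-a[2]),n(a[2]-a[3]),n(a[3]-a[0]))
b0,b1=P(440,269,.134),P(439,375,.134); print("board",b0,b1,n(b0-b1))
ctr=(b0+b1)/2; print("ctr board",ctr,"rim",np.mean(a,0))
d=b0-b1; yb=np.degrees(np.arctan2(d[1],d[0]))-90
d=(a[0]+a[1]-a[2]-a[3]); print("yaw board",yb,"yaw rim",np.degrees(np.arctan2(d[1],d[0]))-90)
f=c["frame"];g=cv2.cvtColor(f,cv2.COLOR_BGR2HSV)
m=cv2.inRange(g,(5,60,40),(22,255,255));m[:90]=0;m[262:]=0;m[:,:200]=0;m[:,340:]=0
cn=max(cv2.findContours(m,0,2)[0],key=cv2.contourArea);r=cv2.minAreaRect(cn);print("rect",r)
print("spice cap",P(440,211,.112))
print("square cap",P(348,530,.104),c["mtx"])
E
```

```text
[0.4361 0.3526 0.041 ]
[0.5086 0.3709 0.041 ]
[0.5655 0.156  0.041 ]
[0.4916 0.1374 0.041 ]
sides 0.0747679976824389 0.2222372552177884 0.07625976376007905 0.2222879500501857
board [0.48925627 0.29238133 0.134     ] [0.5093894  0.21845183 0.134     ] 0.0766218867269368
ctr board [0.49932283 0.25541658 0.134     ] rim [0.50046374 0.25423253 0.041     ]
yaw board 15.233862982313227 yaw rim 14.647841622527835
rect ((277.330810546875, 175.32293701171875), (94.27822875976562, 171.9789581298828), 4.666858196258545)
spice cap [0.48164435 0.32645287 0.112     ]
square cap [0.47937948 0.04127316 0.104     ] [[300.95472313   0.         253.36526724]
 [  0.         300.95472313 195.58367584]
 [  0.           0.           1.        ]]
```

apply_moves(
  rows=[
    {"xyz": [-56, 0, 0], "turn": 0},
    {"xyz": [-56, 0, 0], "turn": 0},
    {"xyz": [-56, 0, 0], "turn": 0},
    {"xyz": [-56, -10, 5], "turn": 0},
    {"xyz": [-52, -10, 5], "turn": 0},
    {"xyz": [0, -20, 5], "turn": 0},
    {"xyz": [0, 0, 0], "turn": 0},
    {"xyz": [0, 0, 0], "turn": 0},
  ],
)

```text
time: 2.7
tool_pos: [0.4949, -0.0031, 0.2623]
tool_rot: [3.14, 0.0, 1.819]
contact_force: [-0.5, 0.1, -0.5]
opening: 0.0917
```

```bash
python3 - <<'E'
from h import *
import pickle
c=wrist();pickle.dump(c,open("w2.pkl","wb"));s=robot.observe();print(s["time"],s["tool_pos"],s["tool_rot"],s["qpos"])
cv2.imwrite("pics/w2.png",cv2.resize(c["frame"],(800,600),interpolation=cv2.INTER_CUBIC))
E
```

```text
2.75 [ 0.49498964 -0.00312185  0.26219558] [3.14039028e+00 2.19303526e-04 1.81900327e+00] [-1.61450502e-01  2.59137042e-01  1.54195631e+00  2.85352911e-04
  1.33930908e+00 -4.09722878e-01]
```

View pics/w2.png

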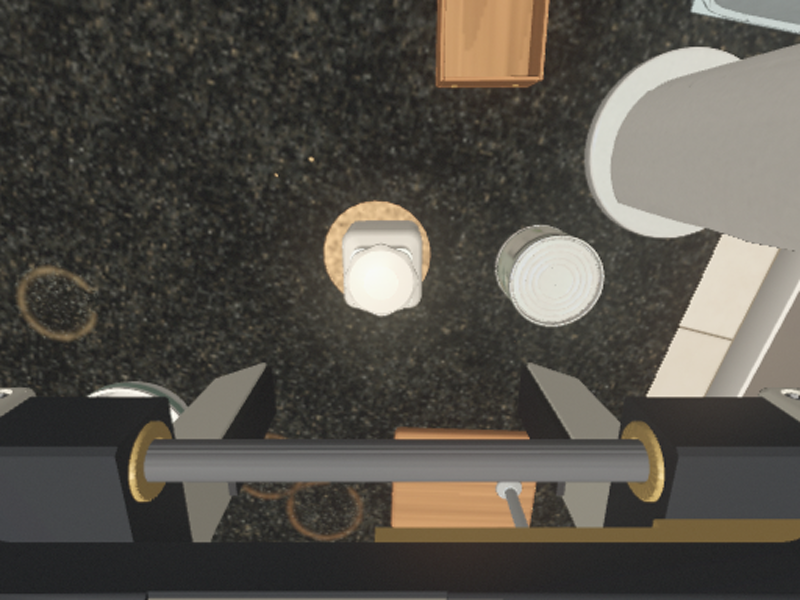

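The jar is axis-aligned with the tool to within about a degree. Its shoulder spans u 344–421, the cap is centred at (381,280), and the coaster at (377,250).

```bash
python3 - <<'E'
from h import *
import pickle
c=pickle.load(open("w2.pkl","rb"));k=.64
P=lambda u,v,z:onz(c,u*k,v*k,z).round(4)
print("coaster",P(377,250,.006),"cap",P(381,280.5,.104),"capwidth",np.linalg.norm(P(346,280,.104)-P(418,280,.104)))
print("shoulder mid far edge",P(382.5,307,.092),"width",np.linalg.norm(P(344,300,.092)-P(421,300,.092)),"base near edge",P(382.5,222,.006))
print("well_b -y rim",P(437,86,.041),P(542,84,.041), "tin",P(555,281,.058))
a=c["frame"][135:205,205:285]
cv2.imwrite("pics/w2c.png",cv2.resize(a,None,fx=8,fy=8,interpolation=cv2.INTER_CUBIC))
# tool frame coordinates
s=robot.observe();R=Ro.from_euler("xyz",s["tool_rot"]).as_matrix()
for X in (P(377,250,.006),P(381,280.5,.104),P(382.5,307,.092),P(382.5,222,.006)): print((R.T@(X-s["tool_pos"])*1000).round(1))
E
```

```text
coaster [ 0.4771 -0.0047  0.006 ] cap [ 0.4837 -0.005   0.104 ] capwidth 0.04993846213090662
shoulder mid far edge [ 0.49   -0.0274  0.092 ] width 0.05631696014523515 base near edge [0.4759 0.0206 0.006 ]
well_b -y rim [0.4908 0.1321 0.041 ] [0.5653 0.1524 0.041 ] tin [0.6197 0.0164 0.058 ]
[  2.9 -18.  256.2]
[  1.  -11.6 158.2]
[-22.3 -11.  170.2]
[ 27.7 -13.  256.2]
```

View pics/w2c.png

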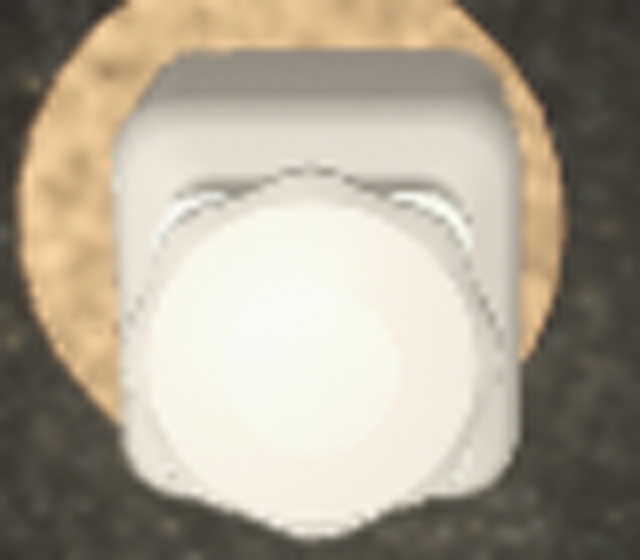

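apply_moves(
  rows=[
    {"xyz": [-2, -6, 30], "turn": 0},
    {"xyz": [-2, -6, 30], "turn": 0},
    {"xyz": [0, 0, 40], "turn": 0},
    {"xyz": [0, 0, 40], "turn": 0},
    {"xyz": [0, 0, 30], "turn": 0},
    {"xyz": [0, 0, 15], "turn": 0},
    {"xyz": [0, 0, 6], "turn": 0},
    {"xyz": [0, 0, 0], "turn": 0},
    {"xyz": [0, 0, 0], "turn": 0},
  ],
  gripper=1,
)

```text
time: 3.88
tool_pos: [0.4845, -0.0111, 0.0715]
tool_rot: [3.14, 0.001, 1.817]
contact_force: [-0.5, 0.3, 0.8]
opening: 0.0915
```

apply_moves(
  rows=[
    {"xyz": [0, 0, 0], "turn": 0},
    {"xyz": [0, 0, 0], "turn": 0},
    {"xyz": [0, 0, 0], "turn": 0},
    {"xyz": [0, 0, 0], "turn": 0},
    {"xyz": [0, 0, 0], "turn": 0},
    {"xyz": [0, 0, 0], "turn": 0},
    {"xyz": [0, 0, 0], "turn": 0},
    {"xyz": [0, 0, 0], "turn": 0},
  ],
  gripper=0.55,
  newtons=35,
)

```text
time: 4.88
tool_pos: [0.4844, -0.0113, 0.071]
tool_rot: [3.14, 0.0, 1.817]
contact_force: [2.7, 0.8, 1.6]
opening: 0.0538
```

```bash
python3 - <<'E'
from h import *
c=wrist();s=robot.observe();print(s["time"],s["tool_pos"],s["opening"],s["contact_force"],s["torque"])
t=robot.read_camera("scene")["frame"]
a=cv2.resize(c["frame"],(800,600)); b=cv2.resize(t[160:240,220:320],(500,400),interpolation=cv2.INTER_CUBIC)
cv2.imwrite("pics/w3.png",np.hstack([cv2.resize(a,(400,300)),cv2.resize(b,(375,300))]))
E
```

```text
4.925 [ 0.48443085 -0.01127728  0.07096084] 0.05389163792643976 [4.39155916 0.29423195 1.91069643] [ 0.07090891 -0.75997159  0.01396008]
```

View pics/w3.png

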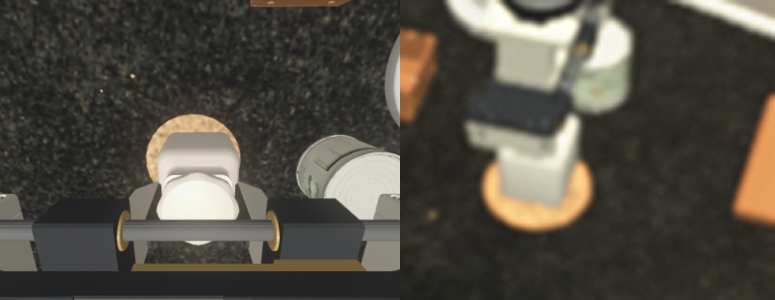

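The jar is upright in the grip, but the opening is 54 mm against a 62 mm body. The pads may be holding it too near the rounded shoulder, so I regrip lower and a little further out.

apply_moves(
  rows=[
    {"xyz": [0, 0, 0], "turn": 0},
    {"xyz": [0, 0, 0], "turn": 0},
    {"xyz": [0, 0, 0], "turn": 0},
    {"xyz": [-4, 0, 0], "turn": 0},
    {"xyz": [0, 0, 7], "turn": 0},
    {"xyz": [0, 0, 7], "turn": 0},
    {"xyz": [0, 0, 0], "turn": 0},
  ],
  gripper=1,
)

```text
time: 5.85
tool_pos: [0.4842, -0.015, 0.0559]
tool_rot: [-3.14, -0.001, 1.817]
contact_force: [-0.0, -0.6, 0.9]
opening: 0.0918
```

apply_moves(
  rows=[
    {"xyz": [0, 0, 0], "turn": 0},
    {"xyz": [0, 0, 0], "turn": 0},
    {"xyz": [0, 0, 0], "turn": 0},
    {"xyz": [0, 0, 0], "turn": 0},
    {"xyz": [0, 0, 0], "turn": 0},
    {"xyz": [0, 0, 0], "turn": 0},
  ],
  gripper=0.5,
  newtons=30,
)

```text
time: 6.6
tool_pos: [0.4854, -0.0151, 0.057]
tool_rot: [3.14, 0.0, 1.817]
contact_force: [2.2, 0.2, 1.0]
opening: 0.0605
```

The pads now hold the body itself (60.5 mm). Next I lift and carry the jar over the empty well.

apply_moves(
  rows=[
    {"xyz": [0, 0, -10], "turn": 0},
    {"xyz": [0, 0, -30], "turn": 0},
    {"xyz": [0, 0, -35], "turn": 0},
    {"xyz": [0, 0, -25], "turn": 0},
    {"xyz": [35, 16, 0], "turn": -0.01},
    {"xyz": [40, 18, 0], "turn": 0},
    {"xyz": [40, 18, 0], "turn": 0},
    {"xyz": [35, 16, 0], "turn": 0},
    {"xyz": [23, 12, 0], "turn": 0},
    {"xyz": [0, 0, 0], "turn": 0},
  ],
)

```text
time: 7.85
tool_pos: [0.518, 0.1738, 0.1564]
tool_rot: [-3.14, -0.0, 1.829]
contact_force: [0.3, -0.5, -3.3]
opening: 0.0605
```

apply_moves(
  rows=[
    {"xyz": [0, 0, 0], "turn": 0},
    {"xyz": [0, 0, 0], "turn": 0},
  ],
)

```text
time: 8.1
tool_pos: [0.5184, 0.1715, 0.1567]
tool_rot: [-3.141, 0.0, 1.826]
contact_force: [0.4, 0.4, -3.3]
opening: 0.0604
```

```bash
python3 - <<'E'
from h import *
import pickle
c=wrist();pickle.dump(c,open("w4.pkl","wb"));s=robot.observe();print(s["time"],s["tool_pos"],s["tool_rot"],s["opening"],s["contact_force"])
cv2.imwrite("pics/w4.png",cv2.resize(c["frame"],(800,600),interpolation=cv2.INTER_CUBIC))
E
```

```text
8.15 [0.51857026 0.17153143 0.15675809] [-3.14110407e+00  7.97750901e-05  1.82562098e+00] 0.0602930870381867 [-0.03881982  0.22681234 -4.5165356 ]
```

View pics/w4.png

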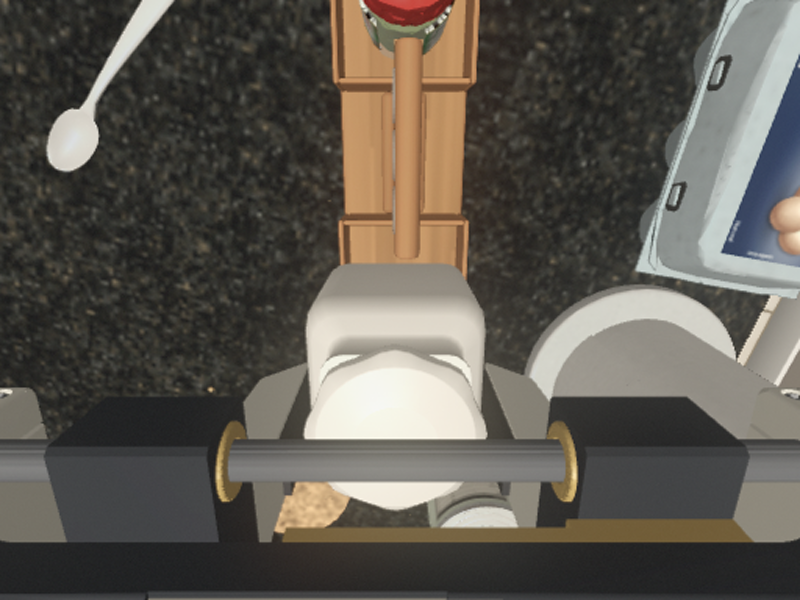

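Here the jar's near edge is at v≈264. The board top runs from (408,39) to (408,257), and the well's rim on the board side is at v≈217, u 340–468. I compute the offsets in the tool frame.

```bash
python3 - <<'E'
from h import *
import pickle
c=pickle.load(open("w4.pkl","rb"));k=.64;T=np.array(c["T_tool_cam"]);zt=.1568
def Q(u,v,z):
    d=T[:3,:3]@np.linalg.inv(c["mtx"])@[u*k,v*k,1]; o=T[:3,3]; return ((o+d*((zt-z)-o[2])/d[2])*1000).round(1)
print("board ends",Q(409,39,.134),Q(407.5,257,.134))
print("rim inner-wall top edge L,R",Q(340,217,.041),Q(468,217,.041),"lower edge",Q(404,222,.041))
print("mid rim other well",Q(334,81,.041),Q(476,81,.041))
print("jar base near edge",Q(402,264,.106),"corners",Q(338,270,.106),Q(467,270,.106),"shoulder edges",Q(306,340,.17),Q(484,340,.17))
E
```

```text
board ends [122.3   3.3  22.8] [46.7  3.4 22.8]
rim inner-wall top edge L,R [ 50.1 -33.4 115.8] [ 50.2  40.4 115.8] lower edge [ 47.3   3.5 115.8]
mid rim other well [121.5 -34.  115.8] [121.5  41.2 115.8]
jar base near edge [37.4  1.6 50.8] corners [ 34.6 -27.5  50.8] [34.7 31.2 50.8] shoulder edges [ 26.4 -30.9 -13.2] [ 26.5  28.1 -13.2]
```

apply_moves(
  rows=[
    {"xyz": [2.5, 2.5, 0], "turn": 0},
    {"xyz": [0, 0, 30], "turn": 0},
    {"xyz": [0, 0, 25], "turn": 0},
    {"xyz": [0, 0, 0], "turn": 0},
    {"xyz": [0, 0, 10], "turn": 0},
    {"xyz": [0, 0, 10], "turn": 0},
    {"xyz": [0, 0, 0], "turn": 0},
  ],
)

```text
time: 9.02
tool_pos: [0.5201, 0.1754, 0.0812]
tool_rot: [-3.14, -0.0, 1.827]
contact_force: [0.2, 1.1, -3.7]
opening: 0.0606
```

apply_moves(
  rows=[
    {"xyz": [0, 0, 10], "turn": 0},
    {"xyz": [0, 0, 8], "turn": 0},
    {"xyz": [0, 0, 4], "turn": 0},
    {"xyz": [0, 0, 2], "turn": 0},
    {"xyz": [0, 0, 0], "turn": 0},
    {"xyz": [0, 0, 0], "turn": 0},
  ],
)

```text
time: 9.78
tool_pos: [0.5207, 0.1756, 0.058]
tool_rot: [3.141, -0.0, 1.827]
contact_force: [-0.4, 0.0, -2.0]
opening: 0.0602
```

apply_moves(
  rows=[
    {"xyz": [0, 0, 0], "turn": 0},
    {"xyz": [0, 0, 0], "turn": 0},
    {"xyz": [0, 0, 0], "turn": 0},
    {"xyz": [0, 0, 0], "turn": 0},
    {"xyz": [0, 0, -30], "turn": 0},
    {"xyz": [0, 0, -60], "turn": 0},
    {"xyz": [0, 0, -60], "turn": 0},
    {"xyz": [30, 0, -50], "turn": 0},
    {"xyz": [35, 0, 0], "turn": 0},
    {"xyz": [0, 0, 0], "turn": 0},
  ],
  gripper=1,
)

```text
time: 11.02
tool_pos: [0.5034, 0.2402, 0.2583]
tool_rot: [3.14, -0.001, 1.83]
contact_force: [0.4, -0.7, -0.6]
opening: 0.0921
```

apply_moves(
  rows=[
    {"xyz": [0, 0, 0], "turn": 0},
    {"xyz": [0, 0, 0], "turn": 0},
  ],
)

```text
time: 11.28
tool_pos: [0.5042, 0.2375, 0.2572]
tool_rot: [-3.141, 0.0, 1.826]
contact_force: [-0.2, -0.9, 0.3]
opening: 0.0913
```

```bash
python3 - <<'E'
from h import *
import pickle
c=wrist();pickle.dump(c,open("w5.pkl","wb"));s=robot.observe();print(s["time"],s["tool_pos"],s["tool_rot"],s["opening"],s["contact_force"])
cv2.imwrite("pics/w5.png",cv2.resize(c["frame"],(800,600),interpolation=cv2.INTER_CUBIC))
E
```

```text
11.325 [0.50427861 0.23754348 0.25726642] [-3.14076399e+00  1.71360888e-04  1.82567754e+00] 0.09177533411454371 [ 0.30829883 -0.75402809 -0.20346662]
```

View pics/w5.png

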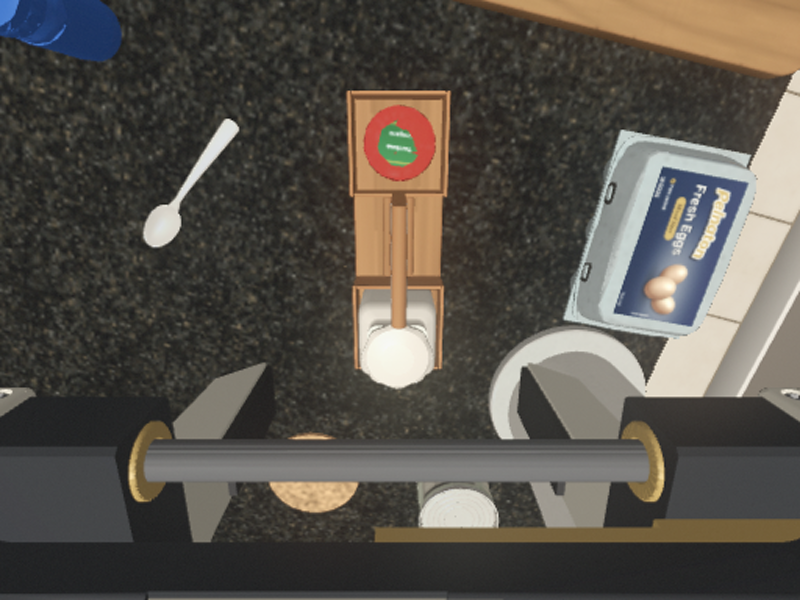

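Both jars are in the carrier: the white cap is in the lower well at (397,355), the red cap in the upper at (400,142), and the board runs from (398,205) to (398,327). I compute the grip point, then survey the stand with the wrist camera before lifting.

```bash
python3 - <<'E'
from h import *
import pickle
c=pickle.load(open("w5.pkl","rb"));k=.64
P=lambda u,v,z:onz(c,u*k,v*k,z)
n=np.linalg.norm
b0,b1=P(399.5,195,.134),P(398.5,327,.134);print("board",b0,b1,n(b0-b1))
a=[P(*q,.041) for q in((348,92),(450,92),(442,368),(356,368))];ctr=np.mean(a,0)
print("sides",n(a[0]-a[1]),n(a[1]-a[2]),"rim ctr",ctr,"board ctr",(b0+b1)/2)
d=a[0]+a[1]-a[2]-a[3];d/=n(d);print("yaw",np.degrees(np.arctan2(d[1],d[0]))-90,"board yaw",np.degrees(np.arctan2(*(b0-b1)[1::-1]))-90)
print("well_b",ctr-.074*d,"sq cap",P(397,355,.104),"well_a",ctr+.074*d,"spice",P(400,142,.112))
print("hole c",ctr-.025*d)
E
```

```text
board [0.48933953 0.29760175 0.134     ] [0.50971374 0.21795261 0.134     ] 0.08221370556166574
sides 0.07429179396742332 0.22093848644248956 rim ctr [0.50096354 0.2541107  0.041     ] board ctr [0.49952663 0.25777718 0.134     ]
yaw 14.773981952505963 board yaw 14.348553637094895
well_b [0.51983404 0.18255719 0.041     ] sq cap [0.51713826 0.1859695  0.104     ] well_a [0.48209305 0.32566421 0.041     ] spice [0.48218731 0.32637759 0.112     ]
hole c [0.50733871 0.22993722 0.041     ]
```

apply_moves(
  rows=[
    {"xyz": [-50, -14, -8], "turn": 0},
    {"xyz": [-55, -14, -8], "turn": 0},
    {"xyz": [-55, -14, -8], "turn": 0},
    {"xyz": [-55, -14, -8], "turn": 0},
    {"xyz": [-55, -4, -8], "turn": 0},
    {"xyz": [-55, 0, -8], "turn": 0},
    {"xyz": [-55, 0, -8], "turn": 0},
    {"xyz": [-50, 0, 0], "turn": 0},
    {"xyz": [0, 0, 0], "turn": 0},
    {"xyz": [0, 0, 0], "turn": 0},
  ],
)

```text
time: 12.58
tool_pos: [0.5545, -0.1929, 0.3132]
tool_rot: [-3.141, -0.001, 1.826]
contact_force: [0.2, -0.2, 0.3]
opening: 0.0918
```

apply_moves(
  rows=[
    {"xyz": [0, 0, 0], "turn": 0},
    {"xyz": [0, 0, 0], "turn": 0},
  ],
)

```text
time: 12.82
tool_pos: [0.5549, -0.1917, 0.3141]
tool_rot: [3.141, 0.0, 1.828]
contact_force: [0.0, -0.9, 0.6]
opening: 0.092
```

```bash
python3 - <<'E'
from h import *
import pickle
c=wrist();pickle.dump(c,open("w6.pkl","wb"));s=robot.observe();print(s["time"],s["tool_pos"],s["tool_rot"],s["qpos"])
cv2.imwrite("pics/w6.png",cv2.resize(c["frame"],(800,600),interpolation=cv2.INTER_CUBIC))
E
```

```text
12.875 [ 0.5549362  -0.19186292  0.31406665] [3.14114592e+00 2.08999757e-04 1.82813904e+00] [-4.63435012e-01  4.13612200e-01  1.17767245e+00  1.37838146e-04
  1.54983445e+00 -7.20780629e-01]
```

View pics/w6.png

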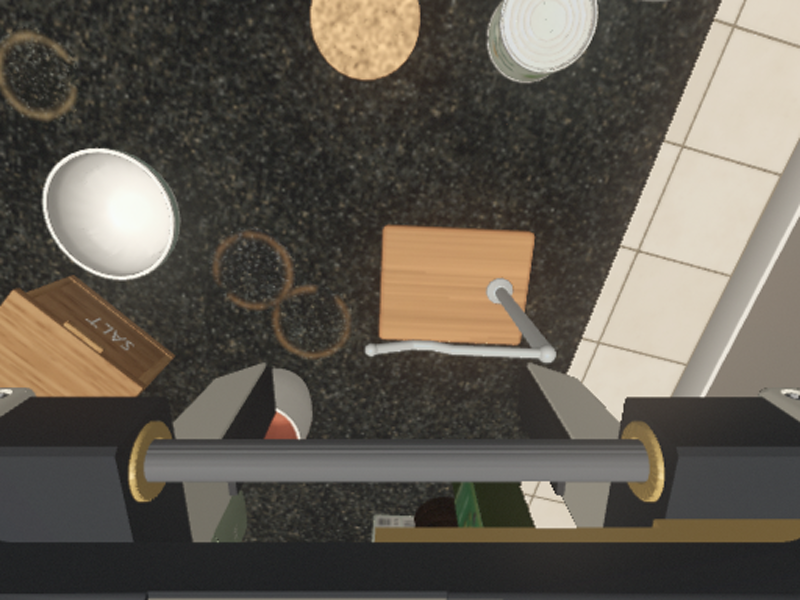

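The tip ball is at (371,350), the pole top at (547,354), the pole base at (499,291), and the foot corners start at (383,226) and (533,233).

```bash
python3 - <<'E'
from h import *
import pickle
c=pickle.load(open("w6.pkl","rb"));k=.64;c0=pickle.load(open("c0.pkl","rb"))
P=lambda u,v,z:onz(c,u*k,v*k,z)
tip,pt,pb=P(371,350,.1785),P(547,354,.173),P(499,291,.018)
f=[P(*q,.016) for q in((383,226),(533,233))]
n=np.linalg.norm;d=tip-pt
print("tip",tip,"poletop",pt,"base",pb,"len",n(d[:2]),"yaw",np.degrees(np.arctan2(-d[1],-d[0])))
e=f[1]-f[0];print("foot edge",f,n(e),np.degrees(np.arctan2(e[1],e[0])))
# fit: pole from mean, yaw
for n_,cam in c0.items():
    print(n_,"tip px(800)",(proj(cam,tip)/k).round(1),"poletop",(proj(cam,pt)/k).round(1))
# bar centreline pixels along the bar in w6
g=cv2.cvtColor(c["frame"],cv2.COLOR_BGR2GRAY)
for u in range(240,350,10):
    col=g[212:236,u].astype(float); w=np.clip(col-110,0,None); print(u,round((w@np.arange(212,236))/max(w.sum(),1),1),end="; ")
E
```

```text
tip [ 0.54820148 -0.23654242  0.1785    ] poletop [ 0.66687467 -0.21075979  0.173     ] base [ 0.66599195 -0.21083902  0.018     ] len 0.12144163090079006 yaw 12.257449329634781
foot edge [array([ 0.53723943, -0.17783354,  0.016     ]), array([ 0.67966905, -0.14720854,  0.016     ])] 0.1456848921539316 12.134890977451143
scene tip px(800) [519.  287.5] poletop [530.2 249.6]
top tip px(800) [495.1 249.2] poletop [478.2 191.9]
240 223.9; 250 218.7; 260 218.0; 270 218.2; 280 218.7; 290 219.9; 300 220.0; 310 220.5; 320 220.6; 330 220.9; 340 224.7;
```

The stand is consistent across views: bar length 121.4 mm, yaw 12.2°, saddle at (0.582, -0.229). Now I go back to grip the board over hole_c, target TCP (0.5066, 0.2303, 0.115).

apply_moves(
  rows=[
    {"xyz": [50, 7.6, 0], "turn": 0},
    {"xyz": [54, 7.6, 0], "turn": 0},
    {"xyz": [54, 7.6, 0], "turn": 0},
    {"xyz": [54, 7.6, 5], "turn": 0},
    {"xyz": [54, 7.6, 10], "turn": 0},
    {"xyz": [54, 7.6, 10], "turn": 0},
    {"xyz": [54, 7.6, 20], "turn": 0},
    {"xyz": [46.5, 7.5, 20], "turn": 0},
    {"xyz": [0, 0, 40], "turn": 0},
    {"xyz": [0, 0, 0], "turn": 0},
  ],
)

```text
time: 14.12
tool_pos: [0.505, 0.2297, 0.2064]
tool_rot: [-3.135, 0.0, 1.829]
contact_force: [-0.7, 0.2, 0.7]
opening: 0.0919
```

apply_moves(
  rows=[
    {"xyz": [0, 0, 0], "turn": 0},
    {"xyz": [0, 0, 0], "turn": 0},
    {"xyz": [0, 0, 0], "turn": 0},
  ],
)

```text
time: 14.5
tool_pos: [0.5078, 0.2291, 0.21]
tool_rot: [3.139, -0.0, 1.826]
contact_force: [-0.8, -0.4, 0.4]
opening: 0.092
```

apply_moves(
  rows=[
    {"xyz": [1, -1, 30], "turn": 0},
    {"xyz": [0, 0, 35], "turn": 0},
    {"xyz": [0, 0, 20], "turn": 0},
    {"xyz": [0, 0, 10], "turn": 0},
    {"xyz": [0, 0, 0], "turn": 0},
    {"xyz": [0, 0, 0], "turn": 0},
  ],
)

```text
time: 15.25
tool_pos: [0.5066, 0.2303, 0.1148]
tool_rot: [3.14, -0.0, 1.827]
contact_force: [-0.4, 0.1, -0.6]
opening: 0.0918
```

apply_moves(
  rows=[
    {"xyz": [0, 0, 0], "turn": 0},
    {"xyz": [0, 0, 0], "turn": 0},
    {"xyz": [0, 0, 0], "turn": 0},
    {"xyz": [0, 0, 0], "turn": 0},
    {"xyz": [0, 0, 0], "turn": 0},
    {"xyz": [0, 0, 0], "turn": 0},
    {"xyz": [0, 0, 0], "turn": 0},
    {"xyz": [0, 0, 0], "turn": 0},
    {"xyz": [0, 0, 0], "turn": 0},
    {"xyz": [0, 0, 0], "turn": 0},
  ],
  gripper=0,
  newtons=55,
)

```text
time: 16.5
tool_pos: [0.5062, 0.2302, 0.1137]
tool_rot: [3.141, -0.0, 1.827]
contact_force: [0.8, 1.3, -1.7]
opening: 0.0096
```

apply_moves(
  rows=[
    {"xyz": [0, 0, -4], "turn": 0},
    {"xyz": [0, 0, -8], "turn": 0},
    {"xyz": [0, 0, -15], "turn": 0},
    {"xyz": [0, 0, -20], "turn": 0},
    {"xyz": [0, 0, -20], "turn": 0},
    {"xyz": [0, 0, 0], "turn": 0},
    {"xyz": [0, 0, 0], "turn": 0},
    {"xyz": [0, 0, 0], "turn": 0},
  ],
)

```text
time: 17.5
tool_pos: [0.5054, 0.2299, 0.1798]
tool_rot: [-3.14, 0.0, 1.827]
contact_force: [0.4, -0.4, -7.3]
opening: 0.0095
```

```bash
python3 - <<'E'
from h import *
import pickle
c=wrist();pickle.dump(c,open("w7.pkl","wb"));s=robot.observe();print(s["time"],s["tool_pos"],s["opening"],s["contact_force"],s["torque"])
w,t=c["frame"],robot.read_camera("scene")["frame"][120:220,130:270]
cv2.imwrite("pics/w7.png",np.hstack([cv2.resize(w,(400,300)),cv2.resize(t,(400,300),interpolation=cv2.INTER_CUBIC)]))
E
```

```text
17.55 [0.50547035 0.22993076 0.179839  ] 0.009666886815658962 [-0.61881531 -0.82839198 -8.06432857] [-0.02065201  0.06100348  0.03232793]
```

View pics/w7.png

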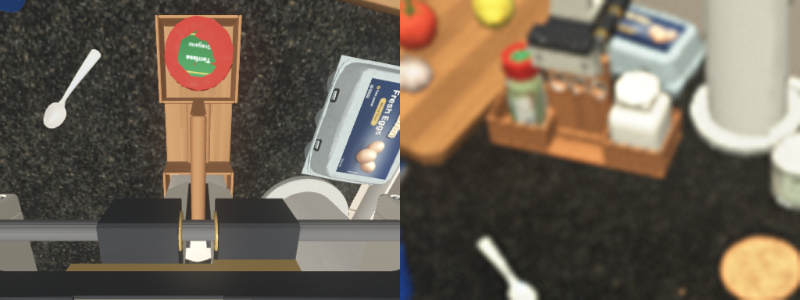

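The carrier is lifted level with both jars upright. The measured weight is 8.1 N and the moment is close to zero, so hole_c is the balanced one. Next I check the hole's position relative to the tool.

```bash
python3 - <<'E'
from h import *
import pickle
c=pickle.load(open("w7.pkl","rb"));k=.64;T=np.array(c["T_tool_cam"])
def Q(u,v,zr):  # zr = tool z of plane, mm
    d=T[:3,:3]@np.linalg.inv(c["mtx"])@[u*k,v*k,1]; o=T[:3,3]; return ((o+d*(zr/1000-o[2])/d[2])*1000).round(1)
z=113.7-41
print("far rim (x should be 137)",Q(310,30,z),Q(486,30,z))
print("near wall of well_a (61..64)",Q(316,206,z),Q(478,206,z))
print("well_b wall (-11..-14)",Q(328,332,z),Q(464,332,z))
print("board top +y end (64)",Q(396,206,113.7-134))
s=robot.observe();print(s["tool_pos"],s["tool_rot"])
E
```

```text
far rim (x should be 137) [135.9 -38.4  72.7] [135.9  37.8  72.7]
near wall of well_a (61..64) [ 60.9 -39.7  72.7] [61.  38.4 72.7]
well_b wall (-11..-14) [ -4.1 -36.7  72.7] [-4.  34.6 72.7]
board top +y end (64) [ 70.9  -1.1 -20.3]
[0.50561567 0.22995483 0.17999886] [-3.14019916e+00  4.13403023e-05  1.82679834e+00]
```

apply_moves(
  rows=[
    {"xyz": [0, 0, -15], "turn": 0.022},
    {"xyz": [0, 0, -20], "turn": 0.021},
    {"xyz": [0, 0, -15], "turn": 0},
    {"xyz": [-10, -2, 0], "turn": 0},
    {"xyz": [-20, -4, 0], "turn": 0},
    {"xyz": [-30, -7, 0], "turn": 0},
    {"xyz": [-36, -8, 0], "turn": 0},
    {"xyz": [-36, -8, 0], "turn": 0},
    {"xyz": [-36, -8, 0], "turn": 0},
    {"xyz": [-36, -8, 0], "turn": 0},
  ],
)

```text
time: 18.85
tool_pos: [0.504, 0.0186, 0.2299]
tool_rot: [-3.14, -0.0, 1.783]
contact_force: [1.0, -0.3, -7.6]
opening: 0.0095
```

apply_moves(
  rows=[
    {"xyz": [-36, -8, 0], "turn": 0},
    {"xyz": [-36, -8, 0], "turn": 0},
    {"xyz": [-36, -8, 0], "turn": 0},
    {"xyz": [-36, -8, 0], "turn": 0},
    {"xyz": [-36, -8, 0], "turn": 0},
    {"xyz": [-30, -7, 0], "turn": 0},
    {"xyz": [-25, -6, 0], "turn": 0},
    {"xyz": [-15, -3, 0], "turn": 0},
    {"xyz": [-10, 0, 0], "turn": 0},
    {"xyz": [0, 0, 0], "turn": 0},
  ],
)

```text
time: 20.1
tool_pos: [0.5052, -0.245, 0.2304]
tool_rot: [-3.141, -0.001, 1.783]
contact_force: [0.8, 0.4, -7.9]
opening: 0.0093
```

apply_moves(
  rows=[
    {"xyz": [0, 0, 8], "turn": 0},
    {"xyz": [0, 0, 10], "turn": 0},
    {"xyz": [0, 0, 0], "turn": 0},
    {"xyz": [0, 0, 0], "turn": 0},
    {"xyz": [0, 0, 0], "turn": 0},
  ],
)

```text
time: 20.72
tool_pos: [0.5055, -0.2448, 0.213]
tool_rot: [3.141, 0.0, 1.784]
contact_force: [-0.9, 0.2, -7.3]
opening: 0.0092
```

```bash
python3 - <<'E'
from h import *
import pickle
s=robot.observe();R=Ro.from_euler("xyz",s["tool_rot"]).as_matrix();h=s["tool_pos"]+R@[-.0005,0,.0257]
print(s["time"],s["tool_pos"],s["tool_rot"],s["opening"],s["contact_force"],s["torque"])
a=np.radians(12.2);x=np.array([np.cos(a),np.sin(a)]);y=np.array([-x[1],x[0]]);d=h[:2]-[.6664,-.2108]
print("hole in stand frame",x@d,y@d,h[2])
c=wrist();pickle.dump(c,open("w8.pkl","wb"));t=robot.read_camera("scene");pickle.dump(t,open("s8.pkl","wb"))
cv2.imwrite("pics/w8.png",np.hstack([cv2.resize(c["frame"],(400,300)),cv2.resize(t["frame"][130:230,270:410],(400,300),interpolation=cv2.INTER_CUBIC)]))
E
```

```text
20.725 [ 0.5055476  -0.24479363  0.21304069] [3.14099207e+00 4.58579121e-04 1.78395641e+00] 0.009204960858943312 [-0.86684006  0.1743098  -7.32865419] [-0.05294101 -0.02406777 -0.0028708 ]
hole in stand frame -0.16438783822652023 0.0002544032493324331 0.18734092952575795
```

View pics/w8.png

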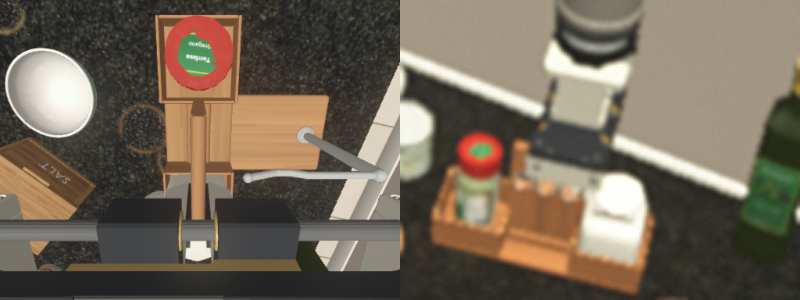

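The wrist view shows the tip ball clearly at (494,356) in 800-px coordinates, and the pole top at (762,354). I check the tip in the tool frame.

```bash
python3 - <<'E'
from h import *
import pickle
c=pickle.load(open("w8.pkl","rb"));T=np.array(c["T_tool_cam"])
def Q(u,v,zr):
    d=T[:3,:3]@np.linalg.inv(c["mtx"])@[u,v,1]; o=T[:3,3]; return ((o+d*(zr/1000-o[2])/d[2])*1000).round(1)
g=cv2.cvtColor(c["frame"],cv2.COLOR_BGR2GRAY)
b=(g[218:240,305:500]>125).astype(np.uint8);n,l,st,ce=cv2.connectedComponentsWithStats(b)
print(st[1:][st[1:,4]>30]+[305,218,0,0,0])
for u in (314,316,318,330,350,370,400,430,460,480,488):
    col=np.clip(g[216:240,u].astype(float)-110,0,None);print(u,round(col@np.arange(216,240)/max(col.sum(),1),1),end="; ")
print()
print("tip",Q(316.5,228,34.5),"poletop",Q(488,226.5,213-174.))
z=113.7-41
print("far rim 137",Q(310*.64,30*.64,z),Q(480*.64,30*.64,z))
E
```

```text
[[ 311  218  189   22 2353]]
314 227.3; 316 227.7; 318 227.6; 330 225.0; 350 221.6; 370 221.2; 400 224.2; 430 224.6; 460 230.1; 480 227.9; 488 227.7; 
tip [-0.8 42.8 34.5] poletop [ -1.5 165.6  39. ]
far rim 137 [135.8 -38.4  72.7] [135.9  35.1  72.7]
```

apply_moves(
  rows=[
    {"xyz": [0, 0, 8.5], "turn": 0},
    {"xyz": [0, 8, 0], "turn": 0},
    {"xyz": [0, 8, 0], "turn": 0},
    {"xyz": [0, 8, 0], "turn": 0},
    {"xyz": [0, 6, 0], "turn": 0},
    {"xyz": [0, 6, 0], "turn": 0},
    {"xyz": [0, 4, 0], "turn": 0},
    {"xyz": [0, 4, 0], "turn": 0},
    {"xyz": [0, 0, 0], "turn": 0},
    {"xyz": [0, 0, 0], "turn": 0},
  ],
)

```text
time: 22.08
tool_pos: [0.5482, -0.2355, 0.2042]
tool_rot: [-3.141, -0.0, 1.784]
contact_force: [-0.5, -0.5, -8.0]
opening: 0.0093
```

apply_moves(
  rows=[
    {"xyz": [0, 5, 2], "turn": 0},
    {"xyz": [0, 5, 2], "turn": 0},
    {"xyz": [0, 5, 2], "turn": 0},
    {"xyz": [0, 5, 2], "turn": 0},
    {"xyz": [0, 5, 2], "turn": 0},
    {"xyz": [0, 5, 2], "turn": 0},
    {"xyz": [0, 4, 0], "turn": 0},
    {"xyz": [0, 0, 0], "turn": 0},
    {"xyz": [0, 0, 0], "turn": 0},
  ],
)

```text
time: 23.2
tool_pos: [0.5815, -0.2283, 0.1923]
tool_rot: [-3.142, -0.0, 1.784]
contact_force: [0.7, 0.2, -8.2]
opening: 0.0094
```

apply_moves(
  rows=[
    {"xyz": [0, 0, 2], "turn": 0},
    {"xyz": [0, 0, 2], "turn": 0},
    {"xyz": [0, 0, 1], "turn": 0},
    {"xyz": [0, 0, 1], "turn": 0},
    {"xyz": [0, 0, 0], "turn": 0},
    {"xyz": [0, 0, 0], "turn": 0},
    {"xyz": [0, 0, 0], "turn": 0},
  ],
)

```text
time: 24.08
tool_pos: [0.5816, -0.2283, 0.1863]
tool_rot: [3.141, 0.0, 1.784]
contact_force: [1.6, -0.6, -7.5]
opening: 0.0097
```

apply_moves(
  rows=[
    {"xyz": [0, 0, 1], "turn": 0},
    {"xyz": [0, 0, 0.5], "turn": 0},
    {"xyz": [0, 0, 0.5], "turn": 0},
    {"xyz": [0, 0, 0], "turn": 0},
    {"xyz": [0, 0, 0], "turn": 0},
  ],
)

```text
time: 24.7
tool_pos: [0.5818, -0.2284, 0.1852]
tool_rot: [3.14, 0.001, 1.784]
contact_force: [-3.2, 1.3, 5.4]
opening: 0.0092
```

apply_moves(
  rows=[
    {"xyz": [0, 0, -0.7], "turn": 0},
    {"xyz": [0, 0, 0], "turn": 0},
    {"xyz": [0, 0, 0], "turn": 0},
  ],
)

```text
time: 25.08
tool_pos: [0.5818, -0.2284, 0.1853]
tool_rot: [3.141, 0.0, 1.784]
contact_force: [-1.9, 2.3, 5.3]
opening: 0.0095
```

apply_moves(
  rows=[
    {"xyz": [0, 0, 0], "turn": 0},
    {"xyz": [0, 0, 0], "turn": 0},
    {"xyz": [0, 0, 0], "turn": 0},
    {"xyz": [0, 0, 0], "turn": 0},
    {"xyz": [0, 0, 0], "turn": 0},
  ],
  gripper=0.4,
)

```text
time: 25.7
tool_pos: [0.5816, -0.2283, 0.1848]
tool_rot: [3.142, -0.0, 1.784]
contact_force: [0.3, 0.1, -0.2]
opening: 0.0366
```

```bash
python3 - <<'E'
from h import *
s=robot.observe();print(s["time"],s["tool_pos"],s["opening"],s["contact_force"])
c=wrist();t=robot.read_camera("scene")
cv2.imwrite("pics/w9.png",np.hstack([cv2.resize(c["frame"],(400,300)),cv2.resize(t["frame"][130:230,270:410],(400,300),interpolation=cv2.INTER_CUBIC)]))
E
```

```text
25.7 [ 0.58158713 -0.22830369  0.18484239] 0.03656615776568478 [ 0.32653896  0.08295193 -0.20868038]
```

View pics/w9.png

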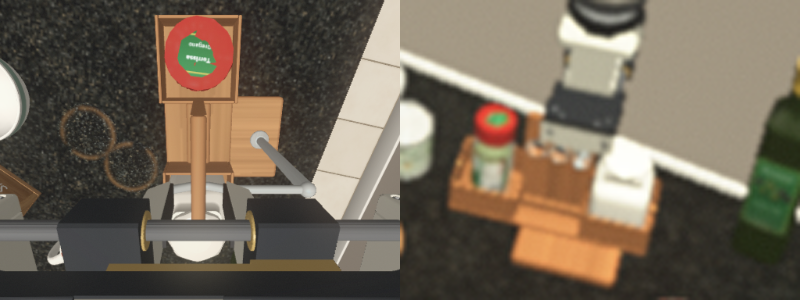

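The carrier hangs level on the bar with the fingers clear of it, and the contact force is zero. I withdraw straight up.

apply_moves(
  rows=[
    {"xyz": [0, 0, -5], "turn": 0},
    {"xyz": [0, 0, -15], "turn": 0},
    {"xyz": [0, 0, -30], "turn": 0},
    {"xyz": [0, 0, -40], "turn": 0},
    {"xyz": [0, 0, -40], "turn": 0},
    {"xyz": [30, -20, -10], "turn": 0},
    {"xyz": [40, -20, 0], "turn": 0},
    {"xyz": [40, -20, 0], "turn": 0},
    {"xyz": [0, 0, 0], "turn": 0},
    {"xyz": [0, 0, 0], "turn": 0},
  ],
)

```text
time: 27.05
tool_pos: [0.5002, -0.1339, 0.3261]
tool_rot: [3.14, 0.002, 1.784]
contact_force: [0.4, -0.3, -0.1]
opening: 0.0365
```

apply_moves(
  rows=[
    {"xyz": [0, 0, 0], "turn": 0},
    {"xyz": [0, 0, 0], "turn": 0},
    {"xyz": [0, 0, 0], "turn": 0},
    {"xyz": [0, 0, 0], "turn": 0},
    {"xyz": [0, 0, 0], "turn": 0},
    {"xyz": [0, 0, 0], "turn": 0},
    {"xyz": [0, 0, 0], "turn": 0},
    {"xyz": [0, 0, 0], "turn": 0},
    {"xyz": [0, 0, 0], "turn": 0},
    {"xyz": [0, 0, 0], "turn": 0},
  ],
)

```text
time: 28.3
tool_pos: [0.4997, -0.1335, 0.3249]
tool_rot: [3.142, -0.0, 1.784]
contact_force: [0.1, 0.1, -0.1]
opening: 0.0366
```

```bash
python3 - <<'E'
from h import *
s=robot.observe();print(s["time"],s["tool_pos"],s["contact_force"])
t=robot.read_camera("scene");w=wrist()
for i in range(12): t2=robot.read_camera("scene")
d=cv2.absdiff(cv2.GaussianBlur(t["frame"],(5,5),0),cv2.GaussianBlur(t2["frame"],(5,5),0));print("motion over 0.6 s, max diff",d[130:240,270:420].max())
cv2.imwrite("pics/w10.png",np.hstack([cv2.resize(w["frame"],(400,300)),cv2.resize(t2["frame"][130:230,270:410],(400,300),interpolation=cv2.INTER_CUBIC)]))
E
```

```text
28.3 [ 0.49965262 -0.13346717  0.32491072] [ 0.1285861   0.09730879 -0.12405721]
motion over 0.6 s, max diff 2
```

View pics/w10.png

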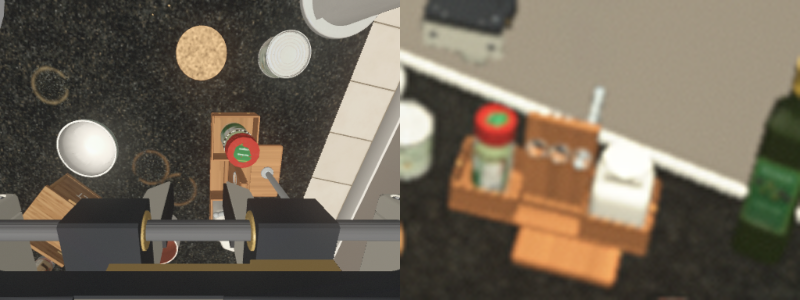

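The carrier hangs by hole_c (bar end at (582,158) in the right panel), level and unmoved from before release, with both jars upright and the arm clear. Handing in.

```bash
python3 -c "
from cell import robot
print(robot.hand_in())"
```

```text
the job is handed in; nothing more can be done
None
```

The carrier is hanging on the hook by hole_c, level and still, with a jar upright in each well, and I handed the job in at about 29 s. The hand-in gave no verdict.

**What I did:** I moved the square stoneware jar from the coaster into well_b. I then lifted the carrier by its board over hole_c (8.1 N, almost no tipping moment) and threaded that hole onto the bar.

**Last checks:**
- **Hanging:** the hook took the weight before I let go. The carrier looks the same before and after the arm withdrew.
- **At rest:** the camera showed no motion over 0.6 s, and the arm touched nothing (about 0 N).
- **Bystanders:** I never touched the mug, bowl or tin, and the bowl and tin look unmoved in the last picture. I did not measure them or check the mug closely at the end.

**What went wrong or disagreed:**
- My first grip on the square jar closed to only 54 mm, on the rounded shoulder near the top. I let go and gripped the body lower down, at 60.5 mm.
- Measurements of the same point from different views differed by 2–4 mm, which was within the clearances.
- The side force was about 3 N while seating the carrier. The tool also pressed down on the hook with about 5 N just before release.
- I viewed 13 pictures, three over the budget of 10. Some were two views side by side.

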